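# Run the loupe carriage up to its index stop

### The job

On the loupe rail, press the rubber thumb pad in the middle of the carriage well down with the fingertips to free its brake, and keeping it down, push the carriage along the rail until it stands right up against the stop that carries the upright disc-headed pin (not the plain stop). Then let the pad come up and leave the carriage there. Never force the carriage along with the pad up, and do not lift or shift the dishes, bottles and other things standing around.

Things in the scene. Friction and masses are not known exactly. Their poses are not given: they have to be found in the camera images.
- rail: straight aluminium rail, 34 mm wide, 24 mm high, 380 mm long, black end feet (70 x 14 x 22 mm) outside that, fixed to the table; origin: centre of its underside, on the table. Its own y axis runs along the rail; its own x axis points across it, towards the side where the loupe and the dishes are
- carriage (a joint): position of the carriage along the rail's own y axis, m; 0 at mid-rail. A grey saddle, 50 mm across the rail, 90 mm along it, with two 23 mm long cheeks, tops 62.5 mm above the table; the gap between them is 44 mm along the rail and open to both sides. Pad down, it slides with about 1 N; pad up, the brake holds against 12 to 16 N. Mass about 0.25 kg; cannot be lifted off
- loupe (a point): centre of the steel-rimmed round loupe that sticks out from the carriage, 85 mm to the rail's +x side; 69 mm across the rim, lying flat, 38 to 46 mm above the table
- carriage_mid (a point): the middle of the carriage's underside, on the rail's centre line, 24.5 mm above the table; moves with the carriage. The carriage's flat end faces are 45 mm from it along the rail, either way
- thumb_pad (a joint): how far the thumb pad is pressed down, m; about 0 when up, 0.006 fully down. Springy: about 9 N to start, 10 N at 2 mm, 12 N fully down, and it comes up by itself. The brake lets go within the first millimetre; press at least half way
- pad_top (a point): centre of the top face of the black rubber thumb pad in the middle of the carriage, 46.5 mm above the table when up; the face is 34 mm across the rail, 36 mm along it, 16 mm below the cheek tops. Moves with the carriage and the pad
- index_stop: dark steel block fixed over the rail, 24 mm along it, 56 mm across (72 mm over its side screws), 40 mm high, with an upright pin on top ending in a flat disc 28 mm across, 81 mm above the table. On either side of the carriage. Origin: on the table, on the rail's centre line, mid-block. The carriage touches it when carriage_mid is 57 mm from this origin, horizontally
- plain_stop: the same steel stop block without the pin and disc, 40 mm high, on the other side of the carriage; fixed. Origin as for the other stop
- dish_a: clear Petri dish with pebbles, 58 mm across, 12 mm high, loose on the table beside the rail; origin: centre of its underside. Leave it alone
- dish_b: second clear Petri dish like the first, on the same side of the rail, near its other end; origin: centre of its underside. Leave it alone
- mortar: white mortar, 108 mm across, 55 mm high, its pestle sticking out to about 92 mm; origin: centre of its underside. Leave it alone
- reagent_jar: white jar with a screw cap, 60 mm across, 100 mm high; origin: centre of its underside. Leave it alone
- dropper_bottle: small amber bottle, 34 mm across, 85 mm high; origin: centre of its underside. Leave it alone
- weigh_boat: white open weighing boat, 70 x 70 x 18 mm, between robot and rail; origin: centre of its underside. Leave it alone
- vial_rack: plywood rack of five vials, 70 x 170 mm, 79 mm high; origin: centre of its underside. Leave it alone
There are look-alikes about, which are no part of the job. What is shaped like the index_stop but green, red or yellow is not meant.

How it is judged:
By the outcome, as a careful person would: the job done as asked, in the order asked, and still so for the second after the job is handed in, with the robot touching nothing.
It also fails if it takes over 35 s, if anything falls off the work surface, if the arm or the gripper's body presses on something with over 40 N, if the wrist force passes 120 N, or if a joint passes its speed limit or range.

### The arm

A 6-joint arm with a two-finger parallel gripper is mounted at the origin on the work surface. World frame = base frame: x ahead of the robot, y to its left, z up, the work surface at z = 0. Lengths are in mm, angles in rad, forces in N, time in s.
With the tool pointing down it reaches from about 350 to 875 mm from the base axis. Payload 4.2 kg.
Tool frame: the origin (TCP) lies on the centre line of the jaws, within the pads' length; the fingertips stand 17 mm ahead of it and the grasp point (between the pads) lies 2 mm behind it; z points along the fingers, y is the line along which they close (so a half turn about z gives the same grasp; the last joint's range is limited). The gripper opens to 85 mm and grips with 20 to 120 N. Pads are 22 mm wide; open, the fingers measure 114 mm over their backs; the gripper's body (76 mm by 85 mm) begins 54 mm behind the grasp point. The pads swing forward as they close: fully open they stand 13 mm farther back than shut.
Start: joints at [-1.065, 0.385, 0.008, 0, -1.194, -0.259], TCP at [152.706, -606.036, 248.312] pointing down, gripper open.
Joint ranges: [-3.14, 3.14], [-1.21, 2.06], [-1.07, 1.41], [-3.16, 2.05], [-2.99, -0.16], [-3.1, 3.1]. Speed limits (rad/s): [2.79, 2.79, 3.14, 3.14, 3.14, 3.14].

### API

Orientations are given as a 3x3 rotation matrix whose columns are the frame's x, y, z axes.
In Python, from workcell import bot gives the robot as it stands.
- The arm moves only by the shell command python3 -m inch 'ROWS' [FORCE]. ROWS is JSON, one flat list of numbers, 7 for each row, row after row: the shift along the world's x, y, z normalised to -1 to 1, where 1 is 25 cm, then the turn, a rotation vector about the world's x, y, z normalised to -1 to 1, where 1 is 60 degrees, then the opening, from 0 (shut) to 1 (fully open). In form: [x, y, z, wx, wy, wz, claw, x, y, z, wx, wy, wz, claw, ...]. A call has 1 to 12 rows; each row is the pose to reach, as a shift and turn from the pose commanded when the call began; what a row does not reach only later rows make up. A row lasts 1/10 s, in which the tool goes at most 50 mm and 8.59 degrees, less where a joint would pass 70% of its speed; a pose out of reach is approached as far as the arm can. A call with a number of a shift or a turn outside -1 to 1 is refused whole. A call with a gripper value outside its range is refused whole. The fingers move at their own pace and stop on an object; FORCE is the grip in N (left out, the last holds). Time passes only in rows, so rows that repeat a pose let the fingers close. It gives the time, the measured TCP pose, the force, the opening and the grip force at its end, in the units of the state.
- bot.sense(): the state, without advancing time (a new reading comes with each control period).
- bot.capture(name): name is "scene" or "top"; returns a dict with "pixels" (400x640x3 uint8, red, green, blue), "vfov" (degrees; the focal length in pixels is half the picture's height over the tangent of half this angle, whatever the lens; pixels are square), "cx", "cy" (the principal point, pixels), "dist" ([k1, k2, p1, p2, k3] as OpenCV has them; the pictures are not rectified), "R" (3x3) and "t" (3): a world point X has camera coordinates R X + t. Camera axes: x right, y down, z forward; pixel columns grow to the right and rows downward; lengths in mm; the calibration is good to about 2 mm. A picture is of the moment at which its call begins. There is no depth.
- bot.finish_job(): hands the job in; it is judged then, once.
The state is a dict: "time": time; "qpos": joint angles; "joint_velocities": joint speeds; "effort": joint torques, N m; "eef_pos": TCP position; "eef_rot": TCP orientation; "force": force on the tool from outside, world axes, zero at the start; "wrist_torque": the same for the moment, N m; "grip_width": opening from 0.0 (shut) to 1.0 (fully open); "grasp_force": force on a finger pad.
Only numpy, scipy, OpenCV 4.12 (cv2) and the standard library are available. Lean on these libraries where they do the work, as an engineer would, in place of code of your own. Each camera call takes 0.05 s, during which the arm holds its last target. There are 200 camera calls.

## Working session

There is one attempt and no reset: what is moved stays moved. The work goes in short steps, Python scripts to look and compute and a shell command to move; the robot and the scene stay as the last step left them, time stands still between calls to the robot, and variables do not carry over. Pictures are saved under pics/ and viewed, at most 10 in all, crops included, and the job is handed in when it is done.

```bash
mkdir -p pics; cat > h.py <<'E'
import numpy as np,cv2,pickle
def K(c):
    f=200/np.tan(np.radians(c["vfov"])/2); return np.array([[f,0,c["cx"]],[0,f,c["cy"]],[0,0,1.]])
def ray(c,px,z):
    p=cv2.undistortPoints(np.array(px,float).reshape(-1,1,2),K(c),np.array(c["dist"],float)).reshape(-1,2)
    R=np.array(c["R"]);t=np.array(c["t"]); o=-R.T@t
    d=np.c_[p,np.ones(len(p))]@R
    return o+d*((z-o[2])/d[:,2])[:,None]
def proj(c,X):
    return cv2.projectPoints(np.array(X,float).reshape(-1,1,3),cv2.Rodrigues(np.array(c["R"]))[0],np.array(c["t"],float),K(c),np.array(c["dist"],float))[0].reshape(-1,2)
E
python3 - <<'E'
from h import *
from workcell import bot
for n in("scene","top"):
    c=bot.capture(n);pickle.dump(c,open(n+".pkl","wb"))
    cv2.imwrite(f"pics/{n}1.png",cv2.cvtColor(c["pixels"],cv2.COLOR_RGB2BGR))
E
```

```text
(no output)
```

View pics/scene1.png

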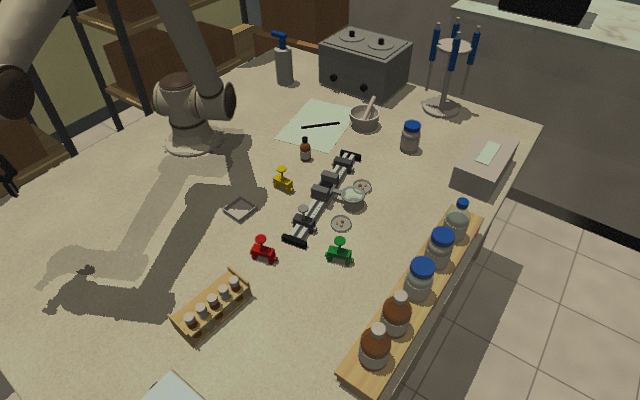

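View pics/top1.png

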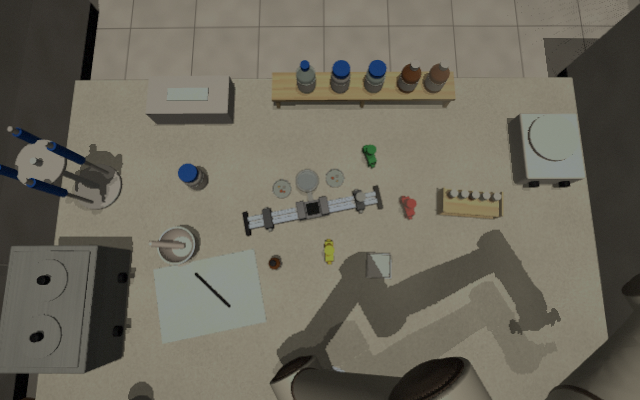

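The scene view shows the rail from (295,240) to (347,157), with the carriage near (322,188). There is a grey disc stop at (303,215) and a plain stop at (345,163). Candidates for the index stop are steel at scene (303,215)/top (360,200), yellow (283,180), red (263,249) and green (340,250). I choose the steel one, which is on the rail, and check it in a close crop.

```bash
python3 - <<'E'
from h import *
a=pickle.load(open("top.pkl","rb"))["pixels"][160:250,235:395];b=pickle.load(open("scene.pkl","rb"))["pixels"][140:255,275:385]
a=cv2.resize(a,None,fx=5,fy=5,interpolation=2)
cv2.imwrite("pics/topcrop.png",cv2.cvtColor(a,4))
b=cv2.resize(b,None,fx=5,fy=5,interpolation=2)
cv2.imwrite("pics/scrop.png",cv2.cvtColor(b,4))
E
```

```text
(no output)
```

View pics/topcrop.png

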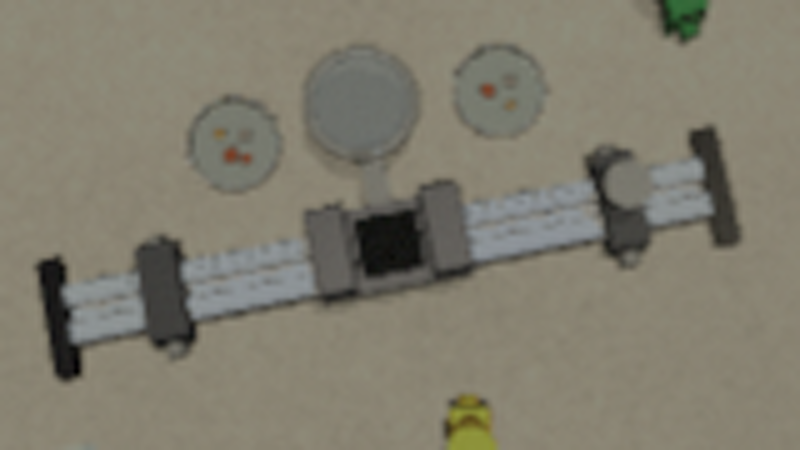

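View pics/scrop.png

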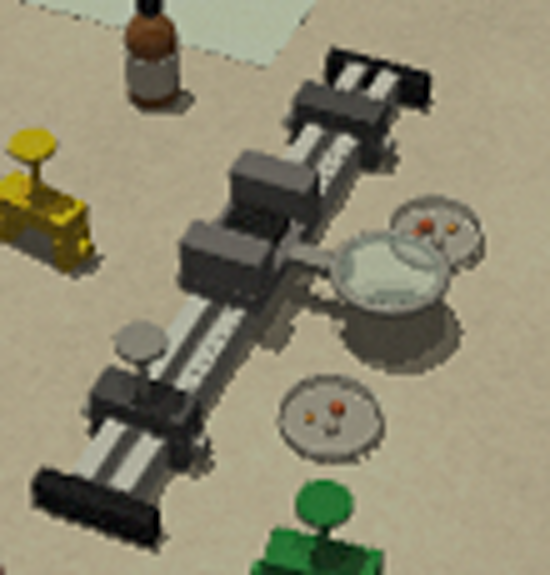

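The crops confirm it. The steel stop with the disc sits on the rail at top-crop (625,205), and its disc at (628,180). The plain stop is at (164,293), the carriage cheeks at (331,252) and (445,227), the pad at (389,243), and the end feet at (59,318) and (716,187).

```bash
python3 - <<'E'
from h import *
t=pickle.load(open("top.pkl","rb"));s=pickle.load(open("scene.pkl","rb"))
T=lambda p:(np.array(p)+.5)/5-.5+[235,160]
S=lambda p:(np.array(p)+.5)/5-.5+[275,140]
def show(n,c,px,z): print(n,ray(c,px,z).round(1).tolist())
show("feet top",t,T([[59,318],[716,187]]),22)
show("stops top",t,T([[624,208],[164,293]]),40)
show("disc top",t,T([[628,180]]),81)
show("cheeks top",t,T([[331,252],[445,227]]),62.5)
show("pad top",t,T([[389,243]]),46.5)
show("loupe top",t,T([[361,104]]),46)
show("dishes top",t,T([[235,144],[499,91]]),12)
show("disc sc",s,S([[141,341]]),81)
show("loupe sc",s,S([[390,271]]),46)
show("cheeks sc",s,S([[275,178],[230,247]]),62.5)
show("feet sc",s,S([[380,70],[96,497]]),22)
show("stops sc",s,S([[342,104]]),40)
# subpixel black masks
for n,c in(("top",t),("scene",s)):
    g=c["pixels"].max(2); m=(g<60).astype(np.uint8)
    k,_,st,ce=cv2.connectedComponentsWithStats(m)
    for i in range(1,k):
        if 10<st[i,4]<250:
            p=ray(c,[ce[i]],30)[0]
            if 350<p[0]<750 and abs(p[1])<350: print(n,st[i].tolist(),ce[i].round(1),p.round(0))
E
```

```text
feet top [[502.7, 223.3, 22.0], [578.8, -160.1, 22.0]]
stops top [[563.0, -104.1, 40.0], [514.5, 160.0, 40.0]]
disc top [[570.9, -102.8, 81.0]]
cheeks top [[534.1, 63.2, 62.5], [548.1, -0.9, 62.5]]
pad top [[541.9, 31.1, 46.5]]
loupe top [[623.8, 47.5, 46.0]]
dishes top [[608.1, 124.0, 12.0], [639.9, -33.5, 12.0]]
disc sc [[571.7, -103.6, 81.0]]
loupe sc [[628.8, 46.2, 46.0]]
cheeks sc [[542.1, 58.1, 62.5], [555.3, -3.8, 62.5]]
feet sc [[509.3, 222.1, 22.0], [584.4, -161.6, 22.0]]
stops sc [[520.8, 160.1, 40.0]]
top [362, 148, 9, 18, 45] [365.9 155.4] [ 704. -127.   30.]
top [373, 186, 8, 23, 75] [377.2 195.4] [ 582. -157.   30.]
top [353, 192, 9, 14, 34] [355.8 198.8] [572. -95.  30.]
top [306, 202, 14, 13, 146] [312.5 208.1] [545.  31.  30.]
top [356, 207, 8, 4, 14] [358.9 208.8] [ 543. -103.   30.]
top [266, 208, 8, 21, 41] [270.1 220.3] [510. 153.  30.]
top [243, 212, 8, 24, 103] [246.3 223.5] [501. 222.  30.]
top [322, 213, 7, 3, 11] [324.7 214.2] [527.  -4.  30.]
top [269, 257, 11, 10, 63] [273.  261.8] [392. 143.  30.]
scene [301, 148, 9, 4, 15] [305.7 149.9] [386. 146.  30.]
scene [333, 150, 28, 24, 208] [347.7 160.7] [527. 178.  30.]
scene [301, 157, 10, 5, 20] [306.  159.8] [418. 107.  30.]
scene [351, 200, 12, 4, 12] [356.5 202.2] [648.  38.  30.]
scene [293, 215, 24, 19, 196] [305.9 223.3] [ 581. -106.   30.]
scene [282, 234, 25, 16, 215] [294.2 240.9] [ 594. -171.   30.]
scene [337, 245, 11, 9, 47] [340.6 250. ] [ 706. -127.   30.]
scene [326, 253, 25, 13, 126] [338.6 258. ] [ 715. -150.   30.]
```

```bash
python3 - <<'E'
from h import *
from workcell import bot
from scipy.spatial.transform import Rotation as Ro
s=bot.sense();R=np.array(s["eef_rot"]);print(s["time"],R.round(3).tolist(),s["force"])
y=np.array([.981,.195,0]);
for k in(1,-1):
    D=np.c_[np.cross(k*y,[0,0,-1]),k*y,[0,0,-1]]
    print(np.degrees(Ro.from_matrix(D@R.T).as_rotvec())/60)
print((np.array([543.5,31,130])-s["eef_pos"])/250)
E
```

```text
0.1 [[-0.97, -0.244, -0.001], [-0.244, 0.97, 0.002], [0.0, 0.002, -1.0]] [-0.54378012 -0.49773837  0.32052489]
[-1.80171774e-03  9.92226302e-04 -1.54813645e+00]
[-9.78652687e-04 -1.77707031e-03  1.45186254e+00]
[ 1.5636927   2.54639613 -0.46942342]
```

```bash
python3 -m inch '[0.52,0.85,0,0,0,0.484,0, 0.52,0.85,0,0,0,0.484,0, 0.52,0.85,0,0,0,0.484,0, 0.52,0.85,0,0,0,0.484,0, 0.52,0.85,0,0,0,0.484,0, 0.52,0.85,0,0,0,0.484,0, 0.52,0.85,0,0,0,0.484,0]'
python3 -m inch '[0.52,0.85,0,0,0,0.484,0, 0.52,0.85,0,0,0,0.484,0, 0.52,0.85,0,0,0,0.484,0, 0.52,0.85,0,0,0,0.484,0, 0.52,0.85,0,0,0,0.484,0, 0.52,0.85,0,0,0,0.484,0, 0.52,0.85,0,0,0,0.484,0]'
python3 -m inch '[0.524,0.846,0,0,0,0.484,0, 0.524,0.846,0,0,0,0.484,0, 0.524,0.846,0,0,0,0.484,0, 0.524,0.846,0,0,0,0.484,0, 0.524,0.846,0,0,0,0.484,0, 0.524,0.846,0,0,0,0.484,0, 0.524,0.846,-0.2,0,0,0.484,0, 0.524,0.846,-0.4,0,0,0.484,0, 0.524,0.846,-0.48,0,0,0.484,0, 0.524,0.846,-0.48,0,0,0.484,0, 0.524,0.846,-0.48,0,0,0.484,0]'
python3 - <<'E'
from h import *
from workcell import bot
s=bot.sense();print(s["time"],s["eef_pos"],np.array(s["eef_rot"]).round(3).tolist(),s["qpos"],s["grip_width"])
ims=[]
P=np.array(s["eef_pos"])+[0,0,-17]
for n,(x,y) in(("scene",(275,120)),("top",(255,150))):
    c=bot.capture(n);pickle.dump(c,open(n+"2.pkl","wb"));print(n,proj(c,P))
    ims.append(cv2.resize(c["pixels"][y:y+130,x:x+130],(400,400),interpolation=2))
cv2.imwrite("pics/b.png",cv2.cvtColor(np.hstack(ims),4))
E
```

```text
time: 0.8
eef_pos: [283.3, -392.6, 248.4]
eef_rot: [[-0.727, -0.686, 0.0], [-0.686, 0.727, -0.0], [0.0, -0.0, -1.0]]
force: [-0.6, 0.5, -0.3]
grip_width: -0.001
grasp_force: 0.0
time: 1.5
eef_pos: [413.0, -181.2, 247.9]
eef_rot: [[-0.305, -0.952, -0.001], [-0.952, 0.305, 0.0], [0.0, 0.001, -1.0]]
force: [-0.5, 0.8, 0.3]
grip_width: 0.005
grasp_force: 0.0
time: 2.6
eef_pos: [544.4, 28.6, 128.8]
eef_rot: [[0.193, -0.981, 0.0], [-0.981, -0.193, -0.001], [0.001, -0.0, -1.0]]
force: [-0.1, -0.3, 0.4]
grip_width: -0.001
grasp_force: 0.0
2.6 [544.3753302   28.63433641 128.80896614] [[0.193, -0.981, 0.0], [-0.981, -0.193, -0.001], [0.001, -0.0, -1.0]] [ 0.35043541  0.36909346 -0.35068478  0.0009182  -0.85083556 -0.15686629] -0.0010481955259723048
scene [[324.15912747 167.64466712]]
top [[312.58746724 203.11627353]]
```

View pics/b.png

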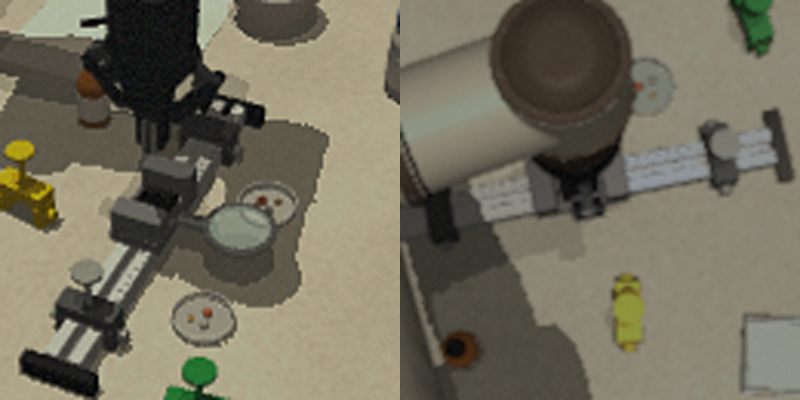

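The fingertips are at scene-crop (150,150) and lie between the cheeks in the top crop at about (588,205). The pad is centred beneath, so I descend.

```bash
python3 -m inch '[0,0.004,-0.1,0,0,0,0, 0,0.004,-0.16,0,0,0,0, 0,0.004,-0.2,0,0,0,0, 0,0.004,-0.224,0,0,0,0, 0,0.004,-0.236,0,0,0,0, 0,0.004,-0.236,0,0,0,0, 0,0.004,-0.236,0,0,0,0]'; python3 - <<'E'
from h import *
from workcell import bot
c=bot.capture("scene")
print(bot.sense()["force"])
cv2.imwrite("pics/c.png",cv2.cvtColor(cv2.resize(c["pixels"][145:235,280:380],(600,540),interpolation=2),4))
E
```

```text
time: 3.4
eef_pos: [544.2, 31.6, 70.0]
eef_rot: [[0.196, -0.981, 0.001], [-0.981, -0.196, 0.0], [-0.0, -0.001, -1.0]]
force: [0.1, 0.3, 1.0]
grip_width: -0.005
grasp_force: 0.0
[ 0.15723814 -0.34147447  0.57146428]
```

View pics/c.png

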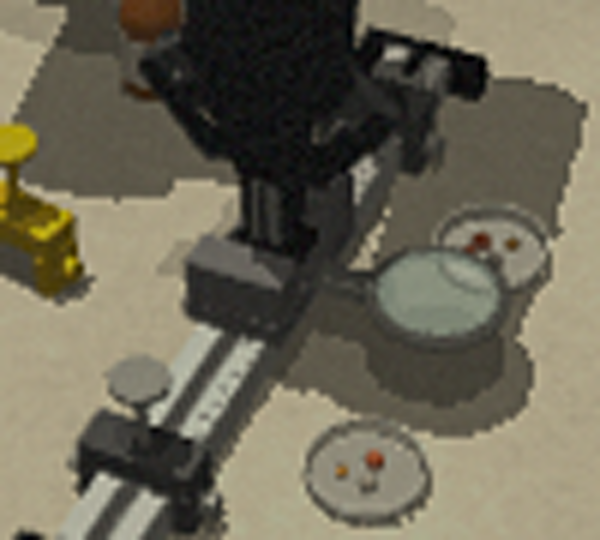

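The fingertips are in the well between the cheeks at about (280,240), without contact, as the force is about 0. Now I press.

```bash
python3 -m inch '[0,0,-0.015,0,0,0,0, 0,0,-0.025,0,0,0,0, 0,0,-0.032,0,0,0,0, 0,0,-0.036,0,0,0,0, 0,0,-0.036,0,0,0,0, 0,0,-0.036,0,0,0,0]'
```

```text
time: 4.05
eef_pos: [543.9, 31.5, 61.7]
eef_rot: [[0.196, -0.981, 0.001], [-0.981, -0.196, -0.0], [0.0, -0.0, -1.0]]
force: [-2.6, 0.5, 9.6]
grip_width: -0.001
grasp_force: 4.8
```

```bash
python3 -m inch '[0,0,-0.006,0,0,0,0, 0,0,-0.012,0,0,0,0, 0,0,-0.012,0,0,0,0, 0,0,-0.012,0,0,0,0]'
```

```text
time: 4.45
eef_pos: [544.0, 31.4, 58.9]
eef_rot: [[0.196, -0.981, 0.001], [-0.981, -0.196, -0.0], [0.001, -0.001, -1.0]]
force: [-3.8, 0.1, 11.4]
grip_width: -0.001
grasp_force: 5.5
```

```bash
python3 -m inch '[0.003,-0.014,0,0,0,0,0, 0.007,-0.035,0,0,0,0,0, 0.012,-0.06,0,0,0,0,0, 0.017,-0.085,0,0,0,0,0, 0.022,-0.11,0,0,0,0,0, 0.027,-0.135,0,0,0,0,0, 0.032,-0.16,0,0,0,0,0, 0.037,-0.185,0,0,0,0,0, 0.041,-0.205,0,0,0,0,0, 0.044,-0.22,0,0,0,0,0, 0.044,-0.22,0,0,0,0,0]'; python3 - <<'E'
from h import *
from workcell import bot
c=bot.capture("scene")
cv2.imwrite("pics/d.png",cv2.cvtColor(cv2.resize(c["pixels"][145:245,280:380],(600,600),interpolation=2),4))
E
```

```text
time: 5.55
eef_pos: [555.1, -24.3, 59.1]
eef_rot: [[0.196, -0.981, 0.001], [-0.981, -0.196, -0.001], [0.001, -0.001, -1.0]]
force: [-3.6, -1.4, 10.8]
grip_width: -0.001
grasp_force: 5.4
```

View pics/d.png

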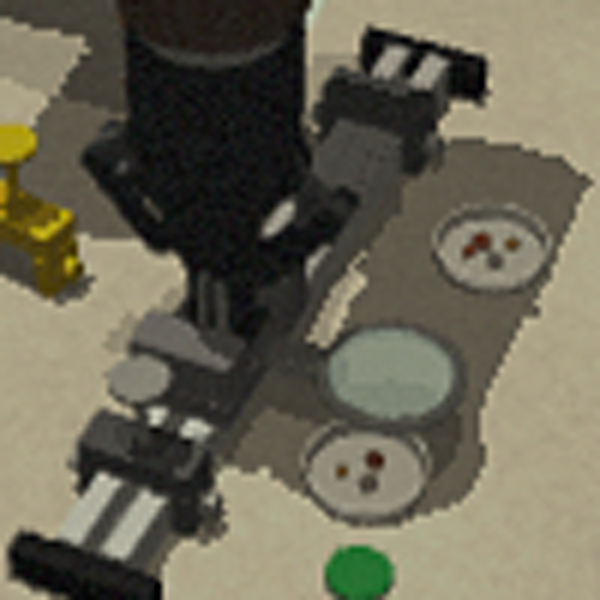

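The carriage rides along with the pad held down, and a gap of roughly 20 mm to the disc stop remains, at about (170,410). I continue.

```bash
python3 -m inch '[0.003,-0.014,0,0,0,0,0, 0.006,-0.03,0,0,0,0,0, 0.01,-0.05,0,0,0,0,0, 0.013,-0.064,0,0,0,0,0, 0.014,-0.072,0,0,0,0,0, 0.014,-0.072,0,0,0,0,0]'
python3 -m inch '[0.001,-0.006,0,0,0,0,0, 0.002,-0.012,0,0,0,0,0, 0.003,-0.016,0,0,0,0,0, 0.003,-0.016,0,0,0,0,0]'
```

```text
time: 6.2
eef_pos: [558.6, -42.1, 59.1]
eef_rot: [[0.196, -0.981, 0.001], [-0.981, -0.196, -0.001], [0.001, -0.001, -1.0]]
force: [-2.7, -1.1, 10.9]
grip_width: 0.003
grasp_force: 5.4
time: 6.6
eef_pos: [559.3, -45.9, 59.1]
eef_rot: [[0.196, -0.981, 0.001], [-0.981, -0.196, -0.001], [0.001, -0.001, -1.0]]
force: [-3.1, -1.1, 11.1]
grip_width: 0.0
grasp_force: 5.4
```

```bash
python3 -m inch '[0.001,-0.004,0,0,0,0,0, 0.002,-0.008,0,0,0,0,0, 0.002,-0.012,0,0,0,0,0, 0.002,-0.012,0,0,0,0,0]'
python3 -m inch '[0.001,-0.004,0,0,0,0,0, 0.002,-0.008,0,0,0,0,0, 0.002,-0.012,0,0,0,0,0, 0.002,-0.012,0,0,0,0,0]'
```

```text
time: 7.0
eef_pos: [559.7, -47.5, 58.9]
eef_rot: [[0.196, -0.981, 0.001], [-0.981, -0.196, 0.001], [-0.001, -0.001, -1.0]]
force: [-3.3, 5.5, 11.6]
grip_width: 0.002
grasp_force: 5.4
time: 7.4
eef_pos: [560.8, -50.0, 59.1]
eef_rot: [[0.196, -0.981, 0.003], [-0.981, -0.196, 0.002], [-0.001, -0.003, -1.0]]
force: [-2.4, 7.1, 10.6]
grip_width: 0.0
grasp_force: 5.4
```

The carriage is against the stop: force rose at y≈-47, where I predicted contact, and the tips now slip under a steady 7 N. I lift straight up.

```bash
python3 -m inch '[0,0,0.01,0,0,0,0, 0,0,0.025,0,0,0,0, 0,0,0.05,0,0,0,0, 0,0,0.1,0,0,0,0, 0,0,0.2,0,0,0,0, 0,0,0.35,0,0,0,0, 0,0,0.5,0,0,0,0, 0,0,0.65,0,0,0,0, 0,0,0.65,0,0,0,0]'
python3 -m inch '[-0.4,0.1,0.2,0,0,0,0, -0.4,0.1,0.2,0,0,0,0, -0.4,0.1,0.2,0,0,0,0, -0.4,0.1,0.2,0,0,0,0, -0.4,0.1,0.2,0,0,0,0]'
python3 - <<'E'
from h import *
from workcell import bot
ims=[]
for n,(x,y) in(("scene",(270,145)),("top",(270,150))):
    c=bot.capture(n);ims.append(cv2.resize(c["pixels"][y:y+110,x:x+110],(400,400),interpolation=2))
cv2.imwrite("pics/e.png",cv2.cvtColor(np.hstack(ims),4))
E
```

```text
time: 8.3
eef_pos: [563.0, -51.8, 226.6]
eef_rot: [[0.196, -0.981, 0.013], [-0.981, -0.196, 0.0], [0.002, -0.013, -1.0]]
force: [0.7, -0.5, 0.0]
grip_width: 0.003
grasp_force: 0.0
time: 8.8
eef_pos: [460.1, -26.6, 269.8]
eef_rot: [[0.195, -0.981, 0.0], [-0.981, -0.195, 0.0], [-0.0, -0.001, -1.0]]
force: [0.4, 0.5, -0.5]
grip_width: 0.002
grasp_force: 0.0
```

View pics/e.png

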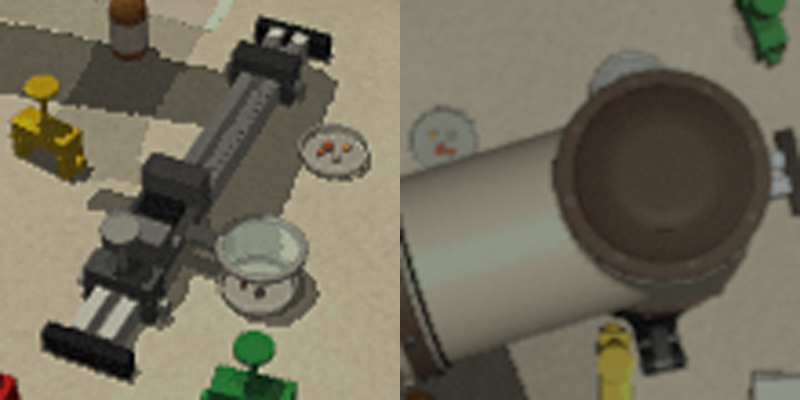

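The carriage stands hard against the disc-headed stop in the scene crop at about (135,245). The pad is up, the dishes have not moved, and the gripper is clear.

```bash
python3 -c "
from workcell import bot
print(bot.finish_job())"
```

```text
the job is handed in; nothing more can be done
None
```

I pushed the carriage up against the disc-headed stop with the pad held down, then let the pad come up, moved the arm clear, and handed the job in at about 9 s; no verdict came back.

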